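# Feed a wooden tag into the stamping press with the push stick and stamp it

## Robot

A 7-joint arm with a two-finger parallel gripper is mounted at the origin on the work surface. World frame = base frame: x ahead of the robot, y to its left, z up, the work surface at z = 0. Lengths are in mm, angles in rad, forces in N, time in s.
With the tool pointing down it reaches from about 400 to 875 mm from the base axis. Payload 4.4 kg.
Tool frame: the origin (TCP) lies at the very end of the fingers, on their centre line; the grasp point (between the pads) lies 19 mm behind it; z points along the fingers, y is the line along which they close (so a half turn about z gives the same grasp; the last joint's range is limited). The gripper opens to 85 mm and grips with 20 to 120 N. Pads are 22 mm wide; open, the fingers measure 114 mm over their backs; the gripper's body (76 mm by 85 mm) begins 54 mm behind the grasp point. The pads swing forward as they close: fully open they stand 13 mm farther back than shut.
Start: joints at [1.278, 0.628, 0.038, 1.517, -0.027, 0.996, -0.02], TCP at [146.187, -633.362, 231.313] pointing down, gripper open.
Joint ranges: [-3.06, 3.06], [-0.37, 2.12], [-1.25, 1.32], [0.18, 2.47], [-1.1, 4.24], [0.23, 1.98], [-2.94, 2.94]. Speed limits (rad/s): [2.57, 2.57, 3.14, 3.14, 3.14, 3.14, 3.14].

## Interface

Orientations are given as [roll, pitch, yaw] about the fixed x, y, z axes, in that order (R = Rz(yaw) Ry(pitch) Rx(roll)).
In Python, from cell import monitor, viewer, workorder gives the robot as it stands.
- The arm moves only by the tool arm_command, never from a script. Its argument "series" is one flat list of numbers, 5 for each row, row after row: the opening in per cent of the stroke, from 0 (shut) to 100 (fully open), then the shift along the tool's x, y, z in cm, then the turn about the tool's z in degrees. In form: [claw, x, y, z, roll, claw, x, y, z, roll, ...]. A call has exactly 5 rows; each row is the pose to reach, as a shift and turn from the pose commanded when the call began, along the tool's axes at that moment; what a row does not reach only later rows make up. A row lasts 1/12 s, in which the tool goes at most 41.7 mm and 7.16 degrees, less where a joint would pass 70% of its speed; a pose out of reach is approached as far as the arm can. A call with a gripper value outside its range is refused whole. The fingers move at their own pace and stop on an object; the grip force is fixed at half the most. Time passes only in rows, so rows that repeat a pose let the fingers close, or fill a call up. It gives the time, the measured TCP pose, the force, the opening and the grip force at its end, in the units of the state.
- monitor.read_state(): the state, without advancing time (a new reading comes with each control period).
- viewer.get_image(name): name is "side" or "top" or "wrist"; returns (picture, depth): 400x640x3 uint8, red, green, blue; 400x640 float32, mm along the optical axis (not along the pixel's ray), 0 where there is no reading.
- viewer.camera_model(name): a dict with "mtx" (3x3 intrinsics, pixels), "R" (3x3) and "t" (3): a world point X has camera coordinates R X + t. Camera axes: x right, y down, z forward; pixel columns grow to the right and rows downward; lengths in mm; the calibration is good to about 2 mm. A picture is of the moment at which its call begins: read the wrist's pose just before it. camera_model takes no time and is no camera call; for the wrist camera it gives the pose at the moment of the call.
- workorder.finish_job(): hands the job in; it is judged then, once.
The state is a dict: "clock": time; "qpos": joint angles; "qd": joint speeds; "tau": joint torques, N m; "eef_pos": TCP position; "tool_rot": TCP orientation; "force": force on the tool from outside, world axes, zero at the start; "torque": the same for the moment, N m; "width": finger opening in mm; "gripper_force": force on a finger pad.
Only numpy, scipy, OpenCV 4.12 (cv2) and the standard library are available. Lean on these libraries where they do the work, as an engineer would, in place of code of your own. Each camera call takes 0.05 s, during which the arm holds its last target. There are 200 camera calls.

## Task

Take the push stick by its handle and use it to push the wooden tag along the guide channel, under the finger guard, until it sits fully home against the end stop below the die, never touching the tag with the gripper or arm. Then set the stick back down on the table clear of the press, and stamp the tag: bring the lever all the way down, hold it there a moment, and let it come back up. Leave the tag lying home at the stop and the other things on the table where they are.

Things in the scene. Friction and masses are not known exactly. Their poses are not given: they have to be found in the camera images.
- press: green cast hand-lever stamping press, C-frame, bolted down. Origin: on the table right under the die; x points from its front to its column (away from the robot), y is the feed direction (to the robot's left), z up. Base 200 x 140 mm. Head: x -35 to 115, y -28 to 28, z 130 to 230 mm. An aluminium guide channel runs along y at x = 0, y -200 to +60 mm.
- channel_mouth (a point): infeed end of the guide channel: middle of its floor, at (0, -200, 30) mm in the press frame (axes as the press). Channel floor top at z = 30 mm; rails' inner faces at x = -17 and +17 mm, rails 12 mm wide, tops at z = 42 mm. Open from above from y = -200 to -77 mm.
- guard (a point): middle of the fixed steel finger guard bridging the channel, at (0, -55, 56) mm in the press frame: five round bars 4 mm thick across the channel, 9 mm apart, between two straps on 8 mm posts over the rails. It spans y -77 to -33, x -29 to 29 mm; underside 24 mm above the channel floor (z = 54), top z = 58, bolt heads to 62 mm.
- end_stop (a point): steel block across the channel, 34 mm wide, top z = 46 mm: this point is on the middle of its stop face, at (0, 30, 36) mm in the press frame. The tag's front end must rest on this face.
- die_face (a point): middle of the underside of the brass die (34 mm square) on the ram, above press x = 0, y = 0. z = 60 mm with the lever up; comes down 22 mm on to the top of the tag as the lever is brought down.
- tag: the blank wooden tag to be stamped, 30 mm wide (its x), 60 mm long (its y), 8 mm thick, about 14 g, a small brass eyelet in its rear end (-y). It lies loose and flat in the channel before the die, its length along the channel. Origin: centre of its underside. Against the end stop its origin is at y = 0 of the press frame, centred under the die.
- stick: wooden push stick, about 90 g, standing on its sole at the right of the table: a straight sole 18 mm wide and 12 mm high with an upright handle at its rear. Origin: under the middle of the handle, at the sole's underside; x points along the sole to its tip, z up along the handle. The sole runs from x = -20 to +130 mm (flat end face at the tip). The handle is 36 mm long (x), 18 mm thick (y) and reaches up to z = 92 mm.
- lever (a joint): angle of the press lever in rad: 0 = up (rest), 0.76 = all the way down on its own stop, the die then pressed on the tag. It drives the ram 29 mm per rad. A return spring holds it up and brings it back when let go; 2 to 3 N on the knob starts it, 7 N holds it at the bottom.
- lever_knob (a point): centre of the black ball knob, 36 mm across, on the lever at the press's left. Hinge axis along press y at x = 0, z = 200 mm; 150 mm from axis to knob centre; the knob stays at press y = 54 mm. Up: the lever points to the press's front, 30 degrees above level (knob x = -130, z = 275 mm). Down: 14 degrees below level (x = -146, z = 164 mm).
- done_tag1: bystander, to be left alone: a tag already stamped, bare wood, 30 x 60 x 8 mm, lying left of the press
- done_tag2: bystander, to be left alone: another stamped tag, 30 x 60 x 8 mm, lying left of the press
- brush: bystander, to be left alone: flat paint brush lying on the table at the front left
- bowl: bystander, to be left alone: small white bowl, 84 mm wide, 45 mm high, beyond the press on the right
- paste: bystander, to be left alone: white paste can, 60 mm wide, 80 mm high, beyond the press on the left
- packet1: bystander, to be left alone: gold packet with a wooden face, 48 x 48 x 16 mm, near the robot
- packet2: bystander, to be left alone: another gold packet, 48 x 48 x 16 mm, near the robot
- scissors: bystander, to be left alone: scissors with black bows, about 180 mm long and 10 mm high, lying at the front left

How it is judged (in metres and radians):
On the way, in this order (a step that is already met when the one before it is completed fails the run):
1. the tag has been pushed fully home against the end stop, lever still up (y of tag in the frame of press between -0.0025 and 0.003 m and z of tag in the frame of press between 0.027 and 0.033 m and horizontal distance between tag and press below 0.005 m and value of joint lever below 0.3 rad), for 0.2 s.
2. the push stick has been set down on the table, clear of the press, the tag staying home (y of tag in the frame of press between -0.0025 and 0.003 m and z of tag in the frame of press between 0.027 and 0.033 m and horizontal distance between tag and press below 0.005 m and height (world z) of stick below 0.02 m and linear speed of stick below 0.03 m/s and contact force between stick and the fingers below 0.1 N and contact force between stick and press below 0.1 N), for 0.2 s.
3. the lever is all the way down with the tag home (y of tag in the frame of press between -0.0025 and 0.003 m and z of tag in the frame of press between 0.027 and 0.033 m and horizontal distance between tag and press below 0.005 m and value of joint lever above 0.72 rad), for 0.2 s.
At the end, for the whole second after the job is handed in: The tag lies flat in the channel within 2.5 mm of the end stop, the lever is back up (within 0.06 rad), and the push stick lies on the table, not touching the press, everything at rest (y of tag in the frame of press between -0.0025 and 0.003 m and z of tag in the frame of press between 0.027 and 0.033 m and horizontal distance between tag and press below 0.005 m and value of joint lever below 0.06 rad and velocity of joint lever below 0.1 rad/s and height (world z) of stick between -0.01 and 0.02 m and linear speed of each of stick, tag below 0.02 m/s and contact force between stick and press below 0.1 N).
It fails at once if the gripper or arm touches the tag (contact force between any of the fingers, the arm and tag above 0.3 N).
It fails at once if the lever is brought down while the tag is not home (not (y of tag in the frame of press between -0.0025 and 0.003 m and z of tag in the frame of press between 0.027 and 0.033 m and horizontal distance between tag and press below 0.005 m) and value of joint lever above 0.6 rad).
It fails at once if a bystander is moved by more than 30 mm (distance of any of done_tag1, done_tag2, brush, bowl, paste, packet1, packet2, scissors from where it was at the start of the episode above 0.03 m).
It also fails if it takes over 58 s, if anything falls off the work surface, if the arm or the gripper's body presses on something with over 40 N, if the wrist force passes 120 N, or if a joint passes its speed limit or range.

## Working session

There is one attempt and no reset: what is moved stays moved. The work goes in short steps, Python scripts to look and compute and a tool call to move; the robot and the scene stay as the last step left them, time stands still between calls to the robot, and variables do not carry over. Pictures are saved under pics/ and viewed, at most 10 in all, crops included, and the job is handed in when it is done.

Besides the shell and the picture viewer there is one more tool, called as name(argument=value, ...), one argument or row to a line, values as JSON. arm_command: Moves the arm, as the interface text tells. Its arguments: {"type":"object","properties":{"series":{"type":"array","items":{"type":"number"}}},"required":["series"]}

```bash
ls; mkdir -p pics; python3 - <<'E'
from cell import monitor, viewer
import cv2
s=monitor.read_state(); print({k:s[k] for k in('clock','eef_pos','tool_rot','width','force')})
for n in('top','side'):
    im,d=viewer.get_image(n); cv2.imwrite(f'pics/{n}0.png',im[...,::-1]); m=viewer.camera_model(n); print(n,m)
E
```

```text
pics
{'clock': 0.0, 'eef_pos': array([ 146.04552574, -632.7547574 ,  230.41033811]), 'tool_rot': array([-3.13974753e+00,  4.56656861e-05,  2.26796605e-01]), 'width': 85.44793760841671, 'force': array([-0.02771976,  0.56325027,  0.2025912 ])}
top {'mtx': array([[476.0675298 ,   0.        , 321.02285157],
       [  0.        , 476.0675298 , 201.13376009],
       [  0.        ,   0.        ,   1.        ]]), 'R': array([[ 0.02590445, -0.99964657,  0.00597532],
       [-0.99119575, -0.02646093, -0.12973362],
       [ 0.12984588, -0.00256203, -0.99153088]]), 't': array([ -22.16435215,  560.77494855, 1625.39879782])}
side {'mtx': array([[516.47127318,   0.        , 311.98115082],
       [  0.        , 516.47127318, 199.2750605 ],
       [  0.        ,   0.        ,   1.        ]]), 'R': array([[-0.68870938, -0.72473127, -0.02107091],
       [-0.47094406,  0.46925476, -0.74700178],
       [ 0.55126317, -0.50454391, -0.66448804]]), 't': array([ 377.68001945,  374.81920588, 1175.04820716])}
```

View pics/top0.png

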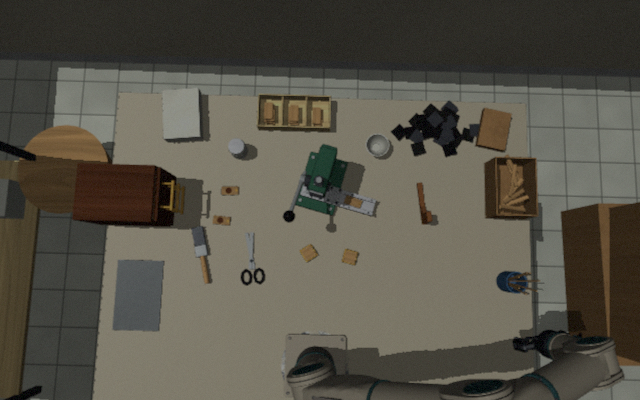

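View pics/side0.png

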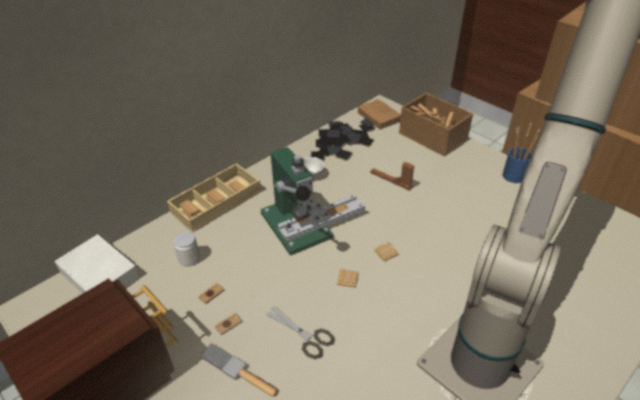

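The top view shows the press around (325,190), the channel running right to (375,208), the tag near (352,202), the knob at (289,216) and the stick from (420,183) at its tip to the handle at (427,217). I'll look closer.

```bash
cat > h.py <<'E'
import numpy as np, cv2
from cell import monitor, viewer
def ray(n,u,v,z,m=None):
    m=m or viewer.camera_model(n); R,t=m['R'],m['t']
    c=-R.T@t; d=R.T@np.linalg.solve(m['mtx'],[u,v,1.]); return c+d*(z-c[2])/d[2]
def proj(X,m):
    p=m['mtx']@(m['R']@np.asarray(X,float)+m['t']); return p[:2]/p[2]
E
python3 - <<'E'
import cv2
im=cv2.imread('pics/top0.png'); cv2.imwrite('pics/topc.png',cv2.convertScaleAbs(cv2.resize(im[140:240,280:440],None,fx=5,fy=5,interpolation=cv2.INTER_CUBIC),alpha=1.6))
E
```

```text
(no output)
```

View pics/topc.png

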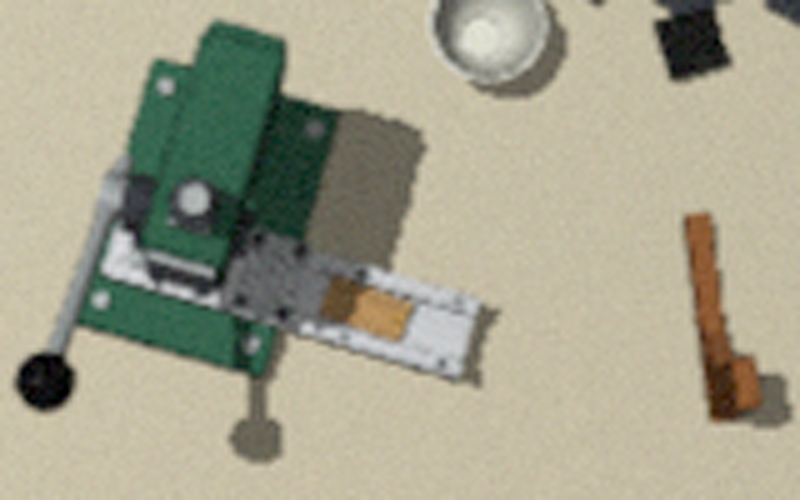

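The crop shows the channel mouth's end edge running from about (490,305) to (467,380), the tag at (365,305), the guard at (265,275), the knob at (45,381), the stick tip at (698,213) and the sole rear at (725,417), all in 5x crop pixels.

```bash
python3 - <<'E'
from h import *
f=lambda u,v,z:ray('top',280+u/5,140+v/5,z).round(1)
for n,u,v,z in [('mouthU',490,305,42),('mouthL',467,380,42),('knob',45,381,275),('tagR',395,318,38),('s1',165,87,20),('s2',100,298,20),('s3',252,343,20),('s4',315,130,20),('tip',698,213,12),('rear',722,418,12),('hA',735,360,92),('hB',757,400,92)]: print(n,f(u,v,z))
E
```

```text
mouthU [ 566.2 -205.7   42. ]
mouthL [ 513.3 -190.3   42. ]
knob [482.3  87.2 275. ]
tagR [ 555.8 -140.    38. ]
s1 [719.9  25.2  20. ]
s2 [566.8  66.8  20. ]
s3 [537.7 -41.1  20. ]
s4 [691.6 -82.4  20. ]
tip [ 640.4 -357.1   12. ]
rear [ 494.2 -373.9   12. ]
hA [ 526.5 -365.1   92. ]
hB [ 499.9 -379.8   92. ]
```

Estimated press pose: yaw about -15.1°, origin about (592,-1). Stick: yaw about 6.6°, origin about (514,-372). Moving above the stick.

arm_command(
  series=[100,3.6,-1.5,0,0,100,7.2,-3,0,0,100,10.8,-4.5,0,0,100,14.4,-6,0,0,100,18,-7.5,0,0],
)

```text
clock: 0.52
eef_pos: [305.8, -518.3, 230.9]
tool_rot: [-3.141, 0.0, 0.226]
force: [-0.0, -0.1, -0.6]
width: 85.4
gripper_force: 0.0
```

arm_command(
  series=[100,3.6,-1.5,0,0,100,7.2,-3,0,0,100,10.8,-4.5,0,0,100,14.4,-6,0,0,100,18,-7.5,0,0],
)

```text
clock: 0.93
eef_pos: [464.4, -404.7, 231.0]
tool_rot: [-3.141, 0.0, 0.227]
force: [-0.0, -0.5, 1.3]
width: 85.1
gripper_force: 0.0
```

```bash
python3 - <<'E'
from h import *
s=monitor.read_state(); print(s['clock'],s['eef_pos'],s['tool_rot'],s['qpos'].round(2) if hasattr(s['qpos'],'round') else s['qpos'])
m=viewer.camera_model('wrist');im,d=viewer.get_image('wrist'); cv2.imwrite('pics/w1.png',im[...,::-1]); np.savez('w1.npz',d=d,**m)
print(m)
E
```

```text
0.9333 [ 464.38160793 -404.71514795  230.99318037] [-3.14101905e+00  4.79094003e-04  2.26835452e-01] [ 0.65  0.58  0.04  1.62 -0.02  0.95 -0.65]
{'mtx': array([[302.90971022,   0.        , 311.77050951],
       [  0.        , 302.90971022, 200.4039946 ],
       [  0.        ,   0.        ,   1.        ]]), 'R': array([[ 2.25166928e-01, -9.74320178e-01, -2.11059244e-04],
       [-9.25955522e-01, -2.14057172e-01,  3.11104321e-01],
       [-3.03160396e-01, -6.98549729e-02, -9.50375745e-01]]), 't': array([-499.61588892,  302.64030615,  491.84588891])}
```

View pics/w1.png

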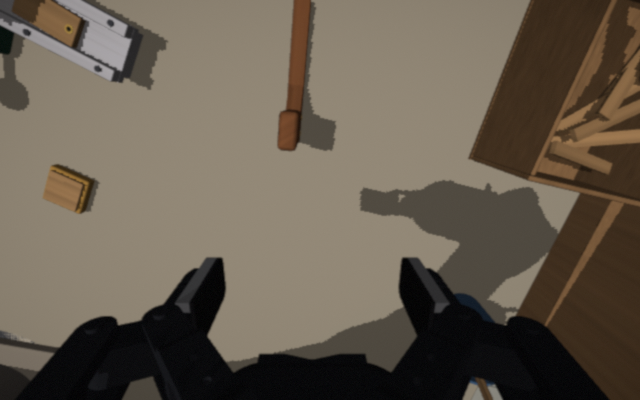

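The wrist view shows the stick's sole running from the top edge at (300,0) to the handle at (289,130), and the channel mouth at (118,62). I'll segment the stick with colour and depth.

```bash
python3 - <<'E'
from h import *
z=np.load('w1.npz'); d=z['d']; K,R,t=z['mtx'],z['R'],z['t']
im=cv2.imread('pics/w1.png')
v,u=np.mgrid[:400,:640]
P=(np.stack([(u-K[0,2])/K[0,0]*d,(v-K[1,2])/K[1,1]*d,d],-1)-t)@R
box=(u>260)&(u<330)&(v<165)&(d>0)
h=box&(P[...,2]>82); s=box&(P[...,2]>6)&(P[...,2]<20)&(im[...,2]>1.5*im[...,0].astype(float))
for n,m in(('handle',h),('sole',s)):
    q=P[m]; print(n,len(q),q[:,2].mean(),cv2.minAreaRect(q[:,:2].astype(np.float32)),cv2.fitLine(q[:,:2].astype(np.float32),2,0,.01,.01).ravel(), np.percentile(q,[1,99],axis=0).round(1).tolist())
for p in((131,52),(118,80)): print(P[p[1],p[0]])
E
```

```text
handle 766 90.8719024530712 ((511.3377685546875, -371.4295654296875), (35.94637680053711, 18.05023765563965), 7.911689281463623) [ 9.9286902e-01  1.1921015e-01  5.1209515e+02 -3.7158719e+02] [[494.4, -381.1, 86.3], [529.0, -361.9, 93.0]]
sole 1582 12.018015457946493 ((565.601806640625, -364.6947326660156), (144.95718383789062, 17.976036071777344), 7.830868244171143) [ 9.8913682e-01  1.4699772e-01  5.9118335e+02 -3.6149658e+02] [[524.4, -379.1, 9.3], [636.1, -348.7, 19.4]]
[ 546.9733071  -191.15796383   21.72786511]
[ 516.56195142 -183.72904285   30.2105596 ]
```

arm_command(
  series=[100,2.7,-1.1,0,2.6,100,5.34,-2.18,0,5.2,100,5.34,-2.18,3,5.2,100,5.34,-2.18,6,5.2,100,5.34,-2.18,9,5.2],
)

```text
clock: 1.4
eef_pos: [510.9, -372.5, 140.4]
tool_rot: [3.141, -0.001, 0.138]
force: [-0.2, 0.1, 0.2]
width: 85.5
gripper_force: 0.0
```

arm_command(
  series=[100,0,0,3,0,100,0,0,6,0,100,0,0,8.5,0,100,0,0,10,0,100,0,0,10,0],
)

```text
clock: 1.82
eef_pos: [507.5, -371.2, 37.2]
tool_rot: [-3.136, 0.006, 0.136]
force: [-0.6, 0.3, -0.4]
width: 85.0
gripper_force: 0.0
```

arm_command(
  series=[0,0,0,0,0,0,0,0,0,0,0,0,0,0,0,0,0,0,0,0,0,0,0,0,0],
)

```text
clock: 2.23
eef_pos: [511.0, -373.5, 42.6]
tool_rot: [3.14, -0.002, 0.136]
force: [-0.6, 0.1, -0.3]
width: 25.7
gripper_force: 0.0
```

arm_command(
  series=[0,0,0,0,0,0,0,0,0,0,0,0,0,0,0,0,0,0,0,0,0,0,0,0,0],
)

```text
clock: 2.65
eef_pos: [510.8, -373.2, 42.2]
tool_rot: [3.141, -0.001, 0.136]
force: [-0.0, 0.5, 5.4]
width: 17.2
gripper_force: 62.9
```

arm_command(
  series=[0,0,0,-2,0,0,0,0,-5,0,0,0,0,-8,-3,0,0,-2.5,-11,-8,0,0.5,-5,-12,-14],
)

```text
clock: 3.07
eef_pos: [508.9, -325.8, 165.3]
tool_rot: [3.135, -0.002, 0.38]
force: [1.1, 0.5, -0.2]
width: 17.2
gripper_force: 62.2
```

arm_command(
  series=[0,0,0,0,-6,0,0,0,0,-12,0,0,0,0,-18,0,0,0,0,-24,0,0,0,0,-30],
)

```text
clock: 3.48
eef_pos: [508.2, -322.6, 161.1]
tool_rot: [-3.141, 0.0, 0.909]
force: [-0.2, 0.1, -0.9]
width: 17.7
gripper_force: 62.1
```

arm_command(
  series=[0,0,0,0,-6,0,0,0,0,-12,0,0,0,0,-18,0,0,0,0,-23.1,0,0,0,0,-23.1],
)

```text
clock: 3.9
eef_pos: [508.1, -322.9, 160.9]
tool_rot: [-3.141, -0.0, 1.309]
force: [-0.7, 0.4, -0.9]
width: 17.6
gripper_force: 62.1
```

```bash
python3 - <<'E'
from h import *
s=monitor.read_state(); print(s['clock'],s['eef_pos'],s['tool_rot'],s['width'],s['qpos'])
m=viewer.camera_model('wrist');im,d=viewer.get_image('wrist'); cv2.imwrite('pics/w2.png',im[...,::-1]); np.savez('w2.npz',d=d,**m)
E
```

```text
3.9 [ 508.09440099 -322.85115769  160.93748489] [-3.14091683e+00 -4.67915906e-04  1.30899710e+00] 17.621289519180653 [ 0.69413907  0.65417816 -0.27950639  1.72082125  0.235671    0.80038621
  0.04256465]
```

View pics/w2.png

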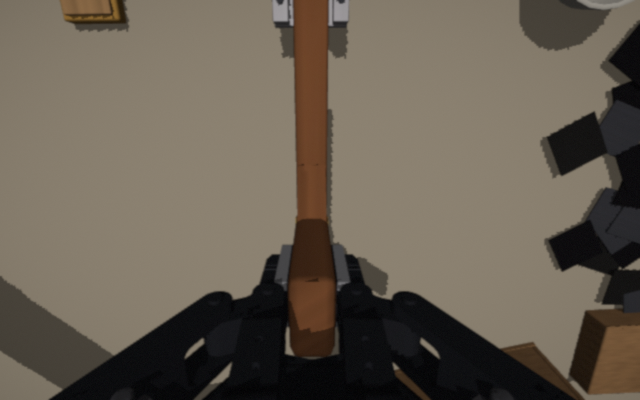

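The stick is held straight, and its sole at about (312,100) lines up with the mouth between the rails (273 to 348, row 24). I'll measure the mouth and the stick's line.

```bash
python3 - <<'E'
from h import *
z=np.load('w2.npz'); d=z['d']; K,R,t=z['mtx'],z['R'],z['t']
v,u=np.mgrid[:400,:640]
P=(np.stack([(u-K[0,2])/K[0,0]*d,(v-K[1,2])/K[1,1]*d,d],-1)-t)@R
for n,m in(('rails',(v<60)&(abs(P[...,2]-42)<4)&(u>250)&(u<370)),('sole',(v<215)&(abs(P[...,2]-133)<9)&(u>270)&(u<350))):
    q=P[m]; print(n,len(q),np.median(q[:,2]),cv2.minAreaRect(q[:,:2].astype(np.float32)))
# press frame coords of rails relative to guess
th=np.radians(-15.1); ex=np.array([np.cos(th),np.sin(th)]); ey=np.array([-ex[1],ex[0]])
q=P[(v<60)&(abs(P[...,2]-42)<4)&(u>250)&(u<370)][:,:2]-[592,-1]
X,Y=q@ex,q@ey; print(np.percentile(X,[0,1,99,100]),np.percentile(Y,[0,1,99,100]))
for sgn in(1,-1):
    for lo in(-202,-195,-190,-185):
        k=(sgn*X>14)&(Y>lo)&(Y<lo+6); print(sgn,lo,k.sum(),X[k].min() if k.any() else 0,X[k].max() if k.any() else 0)
E
```

```text
rails 726 41.54839286461031 ((543.883544921875, -183.6406707763672), (14.654332160949707, 58.10877227783203), 75.20697784423828)
sole 6410 130.41544515004443 ((527.2357177734375, -248.5731964111328), (100.56329345703125, 18.108211517333984), 75.2569808959961)
[-27.91935481 -27.56948076  29.91933651  30.20828729] [-196.19521808 -195.98224469 -181.69638699 -181.40129376]
1 -202 1 27.084894353142584 27.084894353142584
1 -195 145 18.4836245694348 30.208287289900838
1 -190 146 18.368579935121844 29.941507704693883
1 -185 92 18.223995606758542 29.71893924642248
-1 -202 5 -25.63767535375343 -19.525454802392602
-1 -195 143 -27.919354813190836 -15.798876473791916
-1 -190 144 -27.727896364547547 -16.06830595238048
-1 -185 90 -27.376574199097902 -16.06830595238048
```

arm_command(
  series=[0,0,0,2,0,0,0,0,4.5,0,0,0,0,7,0,0,0,0,8.5,0,0,0,0,8.5,0],
)

```text
clock: 4.37
eef_pos: [506.0, -321.6, 72.9]
tool_rot: [-3.135, -0.001, 1.305]
force: [-0.3, 0.6, -0.9]
width: 17.2
gripper_force: 62.1
```

arm_command(
  series=[0,0,0,0,0,0,1,0,0,0,0,2,0,0,0,0,3,0,0,0,0,4,0,0,0],
)

```text
clock: 4.78
eef_pos: [520.2, -282.5, 77.4]
tool_rot: [3.14, -0.0, 1.308]
force: [0.8, 0.8, -1.2]
width: 17.4
gripper_force: 62.1
```

```bash
python3 - <<'E'
from h import *
s=monitor.read_state(); print(s['clock'],s['eef_pos'],s['tool_rot'],s['width'],s['force'])
im,d=viewer.get_image('wrist'); im2,_=viewer.get_image('side')
a=cv2.resize(im,(400,250)); b=cv2.resize(im2[150:275,240:440],(400,250),interpolation=cv2.INTER_CUBIC)
cv2.imwrite('pics/w3.png',np.hstack([a,b])[...,::-1])
E
```

```text
4.7833 [ 520.16670704 -282.52654216   77.420382  ] [ 3.13968445e+00 -3.52175599e-04  1.30794989e+00] 17.40071275578011 [ 0.78702594  0.78152595 -1.16873141]
```

View pics/w3.png

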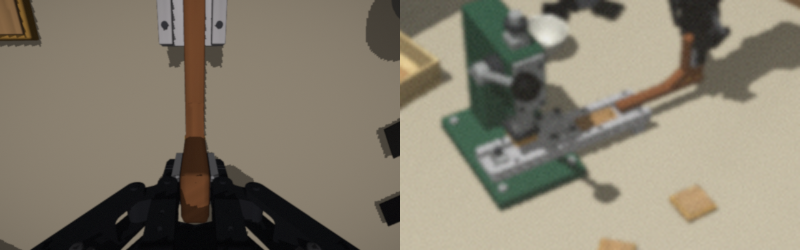

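The sole is in the channel between the rails, behind the tag. I'll lower it slightly and push.

arm_command(
  series=[0,0,0,0.2,0,0,0.5,0,0.2,0,0,1.3,0,0.2,0,0,2.1,0,0.2,0,0,2.9,0,0.2,0],
)

```text
clock: 5.3
eef_pos: [526.7, -255.3, 74.3]
tool_rot: [-3.142, -0.0, 1.307]
force: [-0.1, 0.4, -1.2]
width: 16.8
gripper_force: 62.1
```

arm_command(
  series=[0,0.8,0,0,0,0,1.6,0,0,0,0,2.4,0,0,0,0,3.2,0,0,0,0,4,0,0,0],
)

```text
clock: 5.72
eef_pos: [537.2, -216.6, 74.4]
tool_rot: [3.141, -0.0, 1.307]
force: [-0.5, -1.0, -0.3]
width: 17.5
gripper_force: 62.1
```

arm_command(
  series=[0,0.8,0,0,0,0,1.6,0,0,0,0,2.4,0,0,0,0,3.2,0,0,0,0,4,0,0,0],
)

```text
clock: 6.13
eef_pos: [547.6, -178.2, 74.4]
tool_rot: [3.142, 0.0, 1.307]
force: [0.1, 0.0, -0.4]
width: 17.7
gripper_force: 62.1
```

arm_command(
  series=[0,0.3,0,0,0,0,0.6,0,0,0,0,0.9,0,0,0,0,1.2,0,0,0,0,1.5,0,0,0],
)

```text
clock: 6.55
eef_pos: [551.2, -164.6, 74.3]
tool_rot: [-3.142, 0.0, 1.306]
force: [-0.2, -0.9, -0.9]
width: 17.0
gripper_force: 62.1
```

arm_command(
  series=[0,0.2,0,0,0,0,0.4,0,0,0,0,0.6,0,0,0,0,0.8,0,0,0,0,0.9,0,0,0],
)

```text
clock: 6.97
eef_pos: [553.7, -155.4, 74.3]
tool_rot: [3.142, -0.0, 1.307]
force: [-0.3, 0.5, -1.3]
width: 17.1
gripper_force: 62.1
```

arm_command(
  series=[0,0.05,0,0,0,0,0.1,0,0,0,0,0.15,0,0,0,0,0.2,0,0,0,0,0.25,0,0,0],
)

```text
clock: 7.38
eef_pos: [554.3, -153.4, 74.3]
tool_rot: [3.142, 0.0, 1.307]
force: [-0.2, 0.1, -0.9]
width: 17.3
gripper_force: 62.1
```

arm_command(
  series=[0,0.05,0,0,0,0,0.1,0,0,0,0,0.15,0,0,0,0,0.2,0,0,0,0,0.2,0,0,0],
)

```text
clock: 7.8
eef_pos: [554.5, -152.5, 74.4]
tool_rot: [-3.141, 0.001, 1.306]
force: [-2.3, -2.7, 1.3]
width: 17.5
gripper_force: 62.4
```

arm_command(
  series=[0,0.05,0,0,0,0,0.1,0,0,0,0,0.1,0,0,0,0,0.1,0,0,0,0,0.1,0,0,0],
)

```text
clock: 8.22
eef_pos: [554.5, -152.4, 74.6]
tool_rot: [-3.141, 0.002, 1.306]
force: [-0.8, -6.2, 2.7]
width: 17.1
gripper_force: 62.6
```

```bash
python3 - <<'E'
from h import *
s=monitor.read_state(); print(s['clock'],s['eef_pos'],s['width'],s['force'])
im,d=viewer.get_image('wrist'); im2,_=viewer.get_image('side')
a=cv2.resize(im[:220,180:450],(400,326),interpolation=cv2.INTER_CUBIC); b=cv2.resize(im2[190:255,265:345],(400,326),interpolation=cv2.INTER_CUBIC)
cv2.imwrite('pics/w4.png',cv2.convertScaleAbs(np.hstack([a,b])[...,::-1],alpha=1.4))
E
```

```text
8.2167 [ 554.501359   -152.43306791   74.55485924] 17.118489191922407 [-0.83162168 -6.16844208  2.71431497]
```

View pics/w4.png

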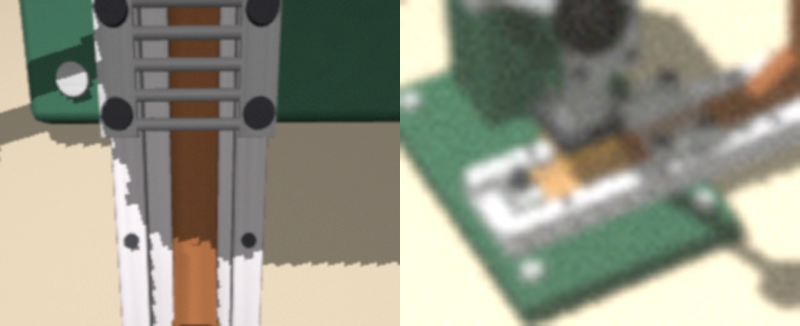

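The tag's front end is against the stop block, with 6 N of reaction at the expected position. Retracting straight back 24 cm.

arm_command(
  series=[0,-0.5,0,0,0,0,-1.5,0,0,0,0,-3,0,0,0,0,-5,0,0,0,0,-7,0,0,0],
)

```text
clock: 8.73
eef_pos: [536.8, -218.0, 74.2]
tool_rot: [3.142, -0.001, 1.309]
force: [0.2, -0.6, -1.6]
width: 17.5
gripper_force: 62.3
```

arm_command(
  series=[0,-2,0,0,0,0,-4,0,0,0,0,-6,0,0,0,0,-8,0,0,0,0,-10,0,0,0],
)

```text
clock: 9.15
eef_pos: [510.4, -315.4, 74.1]
tool_rot: [3.141, -0.001, 1.307]
force: [-0.0, 0.3, -1.2]
width: 17.0
gripper_force: 62.3
```

arm_command(
  series=[0,-2,0,0,0,0,-4,0,0,0,0,-6,0,0,0,0,-7.2,0,0,0,0,-7.2,0,0,0],
)

```text
clock: 9.57
eef_pos: [490.2, -387.9, 74.0]
tool_rot: [-3.142, 0.002, 1.302]
force: [-0.1, -0.4, 0.0]
width: 17.4
gripper_force: 62.3
```

arm_command(
  series=[0,0,0,0.8,0,0,0,0,1.6,0,0,0,0,2.3,0,0,0,0,2.8,0,0,0,0,2.9,0],
)

```text
clock: 9.98
eef_pos: [491.7, -382.3, 43.7]
tool_rot: [-3.139, -0.001, 1.309]
force: [-0.9, -0.1, -1.1]
width: 17.4
gripper_force: 62.3
```

arm_command(
  series=[0,0,0,0.1,0,0,0,0,0.2,0,0,0,0,0.3,0,0,0,0,0.3,0,0,0,0,0.3,0],
)

```text
clock: 10.4
eef_pos: [492.1, -384.2, 42.6]
tool_rot: [3.141, 0.0, 1.307]
force: [-0.3, -0.6, -1.1]
width: 17.3
gripper_force: 62.3
```

arm_command(
  series=[0,0,0,0.1,0,0,0,0,0.2,0,0,0,0,0.2,0,0,0,0,0.2,0,0,0,0,0.2,0],
)

```text
clock: 10.82
eef_pos: [492.2, -384.4, 42.2]
tool_rot: [3.141, 0.001, 1.307]
force: [-2.8, 0.9, 10.8]
width: 17.2
gripper_force: 63.8
```

Contact with the table. Releasing and rising.

arm_command(
  series=[40,0,0,-0.1,0,60,0,0,-0.1,0,80,0,0,-0.1,0,100,0,0,-0.1,0,100,0,0,-0.1,0],
)

```text
clock: 11.23
eef_pos: [491.9, -384.1, 41.1]
tool_rot: [-3.141, -0.0, 1.307]
force: [0.5, -0.3, -0.2]
width: 76.5
gripper_force: 0.0
```

arm_command(
  series=[100,0,0,0,0,100,0,0,-1.5,0,100,0,0,-4,0,100,0,0,-7,0,100,0,0,-10,0],
)

```text
clock: 11.65
eef_pos: [491.5, -383.7, 141.7]
tool_rot: [-3.14, -0.001, 1.307]
force: [1.0, -0.2, -0.1]
width: 85.5
gripper_force: 0.0
```

arm_command(
  series=[0,0,0,-4,0,0,0,0,-8,0,0,0,0,-12,0,0,0,0,-16,0,0,0,0,-19,0],
)

```text
clock: 12.07
eef_pos: [492.6, -384.3, 335.1]
tool_rot: [3.138, 0.001, 1.307]
force: [-0.0, -0.5, -0.3]
width: 25.6
gripper_force: 0.0
```

```bash
python3 - <<'E'
from h import *
s=monitor.read_state(); print(s['clock'],s['eef_pos'],s['tool_rot'],s['width'],s['qpos'])
im,_=viewer.get_image('top'); im2,_=viewer.get_image('side')
np.save('top5.npy',im)
for n,i in(('top',im),('side',im2)): 
    g=i[...].astype(int).max(-1)
a=cv2.resize(im[140:260,260:460],(400,240),interpolation=cv2.INTER_CUBIC); b=cv2.resize(im2[150:270,240:440],(400,240),interpolation=cv2.INTER_CUBIC)
cv2.imwrite('pics/w5.png',cv2.convertScaleAbs(np.hstack([a,b])[...,::-1],alpha=1.4))
k=(im.max(-1)<30)[205:228,278:300]; v,u=np.nonzero(k); uu,vv=u.mean()+278,v.mean()+205; print(len(u),uu,vv,ray('top',uu,vv,275))
m=viewer.camera_model('side'); p=proj([482,87,275],m); print(p)
k=(im2.max(-1)<30)[int(p[1])-12:int(p[1])+13,int(p[0])-12:int(p[0])+13]; v,u=np.nonzero(k); uu,vv=u.mean()+int(p[0])-12,v.mean()+int(p[1])-12; print(len(u),uu,vv,ray('side',uu,vv,275))
E
```

```text
12.0667 [ 492.57724193 -384.30706493  335.12953039] [3.13803414e+00 1.22667184e-03 1.30718610e+00] 25.556977374963047 [ 0.81901928  0.51593139 -0.33378057  1.44464836  0.17414629  1.20631379
  0.20045513]
84 288.6190476190476 215.6904761904762 [483.74267008  88.37528307 275.        ]
[302.14454594 192.13874025]
0 nan nan [nan nan nan]<stdin>:11: RuntimeWarning: Mean of empty slice.
  ret = ret.dtype.type(ret / rcount)
```

View pics/w5.png

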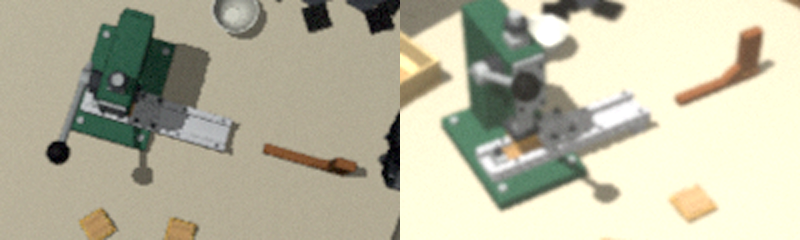

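The stick stands on its sole clear of the press at about (300,158) in the crop, the tag is at home, and the knob is at about (483,88). Moving above the knob with the fingers shut.

arm_command(
  series=[0,3,-0.9,0,0,0,6,-1.8,0,0,0,9,-2.7,0,0,0,12,-3.6,0,0,0,15.1,-4.5,0,0],
)

```text
clock: 12.58
eef_pos: [487.1, -225.3, 330.5]
tool_rot: [-3.14, -0.0, 1.307]
force: [0.0, -0.4, 0.5]
width: 0.2
gripper_force: 0.0
```

arm_command(
  series=[0,3,-0.9,0,0,0,6,-1.8,0,0,0,9,-2.7,0,0,0,12,-3.6,0,0,0,15.1,-4.5,0,0],
)

```text
clock: 13.0
eef_pos: [483.0, -67.8, 330.7]
tool_rot: [-3.141, 0.0, 1.307]
force: [1.1, 0.2, -0.1]
width: -0.1
gripper_force: 0.0
```

arm_command(
  series=[0,3,-0.9,0,0,0,6,-1.8,0,0,0,10,-3,0,0,0,15.1,-4.5,0,0,0,15.1,-4.5,0,0],
)

```text
clock: 13.42
eef_pos: [478.4, 95.9, 331.2]
tool_rot: [-3.14, -0.004, 1.316]
force: [-0.9, -0.5, 0.9]
width: 0.2
gripper_force: 0.0
```

arm_command(
  series=[0,0,0,1,0,0,0,0,2,0,0,0,0,2.5,0,0,0,0,2.5,0,0,0,0,2.5,0],
)

```text
clock: 13.83
eef_pos: [479.5, 86.8, 305.6]
tool_rot: [-3.14, 0.001, 1.304]
force: [0.2, 0.2, 0.3]
width: -0.4
gripper_force: 0.0
```

arm_command(
  series=[0,0,0,1,0,0,0,-0.2,2,0,0,0,-0.4,3.5,0,0,0,-0.6,5,0,0,0,-0.9,6.5,0],
)

```text
clock: 14.25
eef_pos: [470.8, 90.8, 241.1]
tool_rot: [3.141, -0.001, 1.306]
force: [-2.0, -0.1, 7.1]
width: -0.1
gripper_force: 3.1
```

arm_command(
  series=[0,0,-0.1,1.2,0,0,0,-0.3,2.4,0,0,0,-0.4,3.6,0,0,0,-0.4,4.6,0,0,0,-0.4,5.4,0],
)

```text
clock: 14.67
eef_pos: [467.2, 91.6, 187.0]
tool_rot: [3.141, -0.0, 1.306]
force: [-1.4, -0.3, 6.4]
width: -0.2
gripper_force: 3.5
```

arm_command(
  series=[0,0,0,0.2,0,0,0,0,0.4,0,0,0,0,0.6,0,0,0,0,0.6,0,0,0,0,0.6,0],
)

```text
clock: 15.08
eef_pos: [467.6, 91.5, 182.7]
tool_rot: [3.14, -0.0, 1.306]
force: [-3.8, -0.5, 16.0]
width: -0.1
gripper_force: 7.7
```

arm_command(
  series=[0,0,0,0.1,0,0,0,0,0.1,0,0,0,0,0.1,0,0,0,0,0.1,0,0,0,0,0.1,0],
)

```text
clock: 15.5
eef_pos: [467.7, 91.5, 182.2]
tool_rot: [3.139, 0.0, 1.306]
force: [-5.7, -1.3, 20.8]
width: 0.2
gripper_force: 10.3
```

arm_command(
  series=[0,0,0,-1,0,0,0,0,-2,0,0,0,0.2,-3.2,0,0,0,0.3,-4.4,0,0,0,0.4,-5.6,0],
)

```text
clock: 15.92
eef_pos: [472.0, 90.3, 237.2]
tool_rot: [3.14, -0.001, 1.306]
force: [2.8, -0.6, 3.1]
width: -0.3
gripper_force: 1.3
```

arm_command(
  series=[0,0,0.2,-1.2,0,0,0,0.4,-2.4,0,0,0,0.6,-3.6,0,0,0,0.8,-4.8,0,0,0,0.9,-6,0],
)

```text
clock: 16.33
eef_pos: [480.4, 87.7, 297.0]
tool_rot: [3.14, -0.0, 1.306]
force: [0.3, 0.1, -0.6]
width: -0.0
gripper_force: 0.0
```

arm_command(
  series=[0,0,0,-2,0,0,0,0,-4,0,0,0,0,-6,0,0,0,0,-8,0,0,0,0,-9,0],
)

```text
clock: 16.75
eef_pos: [480.7, 88.3, 388.4]
tool_rot: [3.138, -0.001, 1.306]
force: [0.3, 0.2, -0.2]
width: -0.1
gripper_force: 0.0
```

arm_command(
  series=[0,-4,0,0,0,0,-8,0,0,0,0,-12,0,0,0,0,-15,0,0,0,0,-15,0,0,0],
)

```text
clock: 17.17
eef_pos: [438.5, -63.8, 385.5]
tool_rot: [-3.14, 0.005, 1.296]
force: [0.1, -0.3, -0.5]
width: -0.0
gripper_force: 0.0
```

```bash
python3 - <<'E'
from h import *
s=monitor.read_state(); print(s['clock'],s['eef_pos'],s['force'])
im,_=viewer.get_image('top'); im2,_=viewer.get_image('side')
k=(im.max(-1)<30)[205:228,278:300]; v,u=np.nonzero(k); print(len(u),u.mean()+278,v.mean()+205)
a=cv2.resize(im[140:260,260:460],(400,240),interpolation=cv2.INTER_CUBIC); b=cv2.resize(im2[150:270,240:440],(400,240),interpolation=cv2.INTER_CUBIC)
cv2.imwrite('pics/w6.png',cv2.convertScaleAbs(np.hstack([a,b])[...,::-1],alpha=1.4))
E
```

```text
17.1667 [438.47064672 -63.79400717 385.51596167] [ 0.14121604 -0.32110054 -0.478404  ]
84 288.6190476190476 215.6904761904762
```

View pics/w6.png

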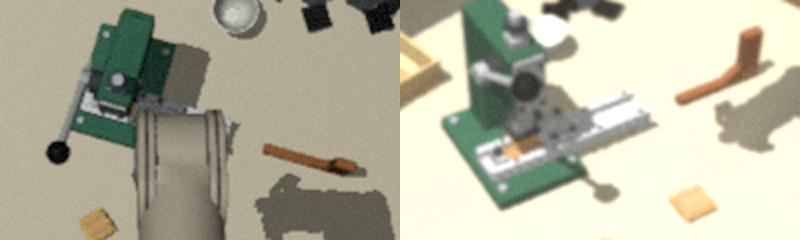

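The knob is back at exactly its rest pixel (288.6,215.7), the tag is still at the stop, and the stick stands clear. Handing in.

```bash
python3 -c "
from cell import workorder
print(workorder.finish_job())"
```

```text
the job is handed in; nothing more can be done
None
```

The tag was pushed home with the stick and stamped, the lever is back up, the stick stands on the table clear of the press, and the job is handed in at about 17 s; no verdict was returned.

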